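Stack the drained vial racks

TASK

Two rinsed vial racks have dried on the sloping draining stand: stack them on the rack that lies flat on the bench, the thick one first and the thin one on top, right side up, edges flush on all sides and the cut corners all above one another. Set each down on the pile rather than dropping it, leave the bottom rack where it stands and do not disturb the bottle, beaker and jar; let go when done.

Things in the scene. Friction and masses are not known exactly. Their poses are not given: they have to be found in the camera images.
- deep_rack: White vial rack, a flat block 120 mm long (x), 62 mm wide (y), 36 mm thick (z); flat top with round well marks. Its +x +y corner is cut off at 45 degrees over 18 mm. Origin: centre of its underside; z points out of the top. Thick rack, about 0.16 kg; starts on the left or right half of the slope, x pointing down the slope, that end against the lip.
- shallow_rack: White vial rack, a flat block 120 mm long (x), 62 mm wide (y), 20 mm thick (z); flat top with round well marks. Its +x +y corner is cut off at 45 degrees over 18 mm. Origin: centre of its underside; z points out of the top. Thin rack, about 0.10 kg; starts likewise on the other half of the slope, 120 to 145 mm from the thick one, centre to centre.
- base_rack: White vial rack, a flat block 120 mm long (x), 62 mm wide (y), 36 mm thick (z); flat top with round well marks. Its +x +y corner is cut off at 45 degrees over 18 mm. Origin: centre of its underside; z points out of the top. Lies loose and flat on the bench, about 0.35 kg, turned up to 35 degrees either way; the pile is built on it.
- deep_rack_corner (a point): middle of the thick rack's cut corner, at its top face: 51 mm along x and 22 mm along y from the rack's centre
- shallow_rack_corner (a point): middle of the thin rack's cut corner, at its top face: 51 mm along x and 22 mm along y from the rack's centre
- base_rack_corner (a point): middle of the bottom rack's cut corner, at its top face: 51 mm along x and 22 mm along y from the rack's centre
- stand: Fixed draining stand of folded steel sheet, 280 mm wide (y), 140 mm deep (x), about 90 mm high on the robot's side. Its flat slope, 150 mm long, falls along its +x (away from the robot) at 27 degrees from level; a 6 mm thick lip on its low far edge stands 14 mm proud of the slope. Open above and at the sides. Origin: centre of its underside; turned up to 15 degrees either way.
- solvent_bottle: Bystander: bottle, 76 mm across, 150 mm tall, standing beyond the racks; origin under its centre.
- beaker: Bystander: open glass beaker, 76 mm across, 95 mm tall, to the left; origin under its centre.
- reagent_jar: Bystander: amber jar, 72 mm across, 90 mm tall, to the right; origin under its centre.

How it is judged:
On the way, in this order (a step that is already met when the one before it is completed fails the run):
1. the thick rack lies squarely on the bottom rack, cut corners together, let go (x of deep_rack in the frame of base_rack between -0.006 and 0.006 m and y of deep_rack in the frame of base_rack between -0.006 and 0.006 m and z of deep_rack in the frame of base_rack between 0.033 and 0.039 m and angle between the x axis of deep_rack and the x axis of base_rack, either way round below 0.09 rad and angle between deep_rack's own z axis and vertical below 0.05 rad and horizontal distance between deep_rack_corner and base_rack_corner below 0.03 m and linear speed of deep_rack below 0.01 m/s and contact force between the fingers and deep_rack below 0.1 N), for 0.2 s.
2. the thin rack lies squarely on the thick one, cut corners together, let go (x of shallow_rack in the frame of deep_rack between -0.006 and 0.006 m and y of shallow_rack in the frame of deep_rack between -0.006 and 0.006 m and z of shallow_rack in the frame of deep_rack between 0.033 and 0.039 m and angle between the x axis of shallow_rack and the x axis of deep_rack, either way round below 0.09 rad and angle between shallow_rack's own z axis and vertical below 0.05 rad and horizontal distance between shallow_rack_corner and deep_rack_corner below 0.03 m and linear speed of shallow_rack below 0.01 m/s and contact force between the fingers and shallow_rack below 0.1 N), for 0.2 s.
At the end, for the whole second after the job is handed in: Thick rack on the bottom rack, thin rack on the thick one: each within 6 mm (length, width), 3 mm (height) and 5 degrees of flush with the one beneath, flat, upright, cut corners together (30 mm), released, at rest; bottom rack level and within 20 mm of its start (all of step 1 and all of step 2 and distance of base_rack from where it was at the start of the episode below 0.02 m and angle between base_rack's own z axis and vertical below 0.05 rad); the robot touches nothing.
It fails at once if a rack is dropped: let go over the pile more than 15 mm above its seat ((horizontal distance between deep_rack and base_rack below 0.06 m and z of deep_rack in the frame of base_rack above 0.051 m and angle between base_rack's own z axis and vertical below 0.1 rad and contact force between the fingers and deep_rack below 0.02 N) or (horizontal distance between shallow_rack and deep_rack below 0.06 m and z of shallow_rack in the frame of deep_rack above 0.051 m and angle between deep_rack's own z axis and vertical below 0.1 rad and contact force between the fingers and shallow_rack below 0.02 N)).
It fails at once if a bystander is moved more than 30 mm or tipped over (distance of any of solvent_bottle, beaker, reagent_jar from where it was at the start of the episode above 0.03 m or angle between any of solvent_bottle, beaker, reagent_jar's own z axis and vertical above 0.35 rad).
It also fails if it takes over 58 s, if anything falls off the work surface, if the arm or the gripper's body presses on something with over 40 N, if the wrist force passes 120 N, or if a joint passes its speed limit or range.

ROBOT

A 7-joint arm with a two-finger parallel gripper is mounted at the origin on the work surface. World frame = base frame: x ahead of the robot, y to its left, z up, the work surface at z = 0. Lengths are in m, angles in rad, forces in N, time in s.
With the tool pointing down it reaches from about 0.425 to 0.875 m from the base axis. Payload 4.7 kg.
Tool frame: the origin (TCP) lies midway between the tips of the shut fingers; the grasp point (between the pads) lies 19 mm behind it; z points along the fingers, y is the line along which they close (so a half turn about z gives the same grasp; the last joint's range is limited). The gripper opens to 87 mm and grips with 3 to 60 N. Pads are 19 mm wide; open, the fingers measure 117 mm over their backs; the gripper's body (75 mm by 190 mm) begins 51 mm behind the grasp point.
Start: joints at [1.214, 0.321, -0.07, 1.45, 0.023, 1.371, -0.057], TCP at [0.236, -0.606, 0.223] pointing down, gripper open.
Joint ranges: [-2.86, 2.86], [-0.3, 2.09], [-1.38, 1.24], [0.06, 2.45], [-1.56, 4.7], [0.09, 2.05], [-2.69, 2.69]. Speed limits (rad/s): [2.57, 2.57, 3.14, 3.14, 3.14, 3.14, 3.14].

INTERFACE

Orientations are given as a rotation vector (axis times angle).
In Python, from bench import ctrl, get_image, calibration gives the robot as it stands.
- The arm moves only by the tool apply_moves, never from a script. Its arguments are lists of equal length, an entry for each row: "dp": the shift along the tool's x, y, z in m, a list of three; "twist": the turn, a rotation vector about the tool's x, y, z in rad, a list of three; "fingers": the closure, from 0 (fully open) to 1 (shut). In form: {"dp": [[dx, dy, dz], ...], "twist": [[ax, ay, az], ...], "fingers": [fingers, ...]}. A call has 1 to 10 rows; each row shifts and turns the commanded pose from where the row before left it, along the tool's axes as they then stand; what a row does not reach is not made up. A row lasts 1/10 s, in which the tool goes at most 50 mm and 8.59 degrees, less where a joint would pass 70% of its speed; a pose out of reach is approached as far as the arm can. A call is refused whole if a number of a shift passes 0.05 or a number of a turn 0.15, either way. A call with a gripper value outside its range is refused whole. The fingers move at their own pace and stop on an object; "newtons" is the grip in N (left out, the last holds). Time passes only in rows, so rows that do not move let the fingers close. It gives the time, the measured TCP pose, the force, the opening and the grip force at its end, in the units of the state.
- ctrl.get_state(): the state, without advancing time (a new reading comes with each control period).
- get_image(name): name is "scene" or "top"; returns the picture (384x512x3 uint8, red, green, blue); there is no depth.
- calibration(name): a dict with "fx", "fy", "cx", "cy" (pixels), "k1" (the pictures are not rectified: a ray, as slopes to the right and down, at radius r is drawn at 1 + k1 r^2 times it, then the intrinsics apply), "eye" and "attitude" of the camera in the world. Camera axes: x right, y up, looking along -z (the intrinsics and any distortion apply to the point x, -y, -z); pixel columns grow to the right and rows downward; lengths in m; the calibration is good to about 2 mm. A picture is of the moment at which its call begins. calibration takes no time and is no camera call.
- ctrl.close_job(): hands the job in; it is judged then, once.
The state is a dict: "time": time; "joint_positions": joint angles; "qd": joint speeds; "joint_torque": joint torques, N m; "position": TCP position; "tool_rot": TCP orientation; "ft_force": force on the tool from outside, world axes, zero at the start; "torque": the same for the moment, N m; "grip_width": opening from 0.0 (shut) to 1.0 (fully open); "grip_force": force on a finger pad.
Only numpy, scipy, OpenCV 4.12 (cv2) and the standard library are available. Lean on these libraries where they do the work, as an engineer would, in place of code of your own. Each camera call takes 0.05 s, during which the arm holds its last target. There are 200 camera calls.

## Working session

There is one attempt and no reset: what is moved stays moved. The work goes in short steps, Python scripts to look and compute and a tool call to move; the robot and the scene stay as the last step left them, time stands still between calls to the robot, and variables do not carry over. Pictures are saved under pics/ and viewed, at most 10 in all, crops included, and the job is handed in when it is done.

Besides the shell and the picture viewer there is one more tool, called after "Emit:" as name(argument=value, ...) on one line, values as JSON. apply_moves: Moves the arm, as the interface text tells. Its arguments: {"type":"object","properties":{"dp":{"type":"array"},"twist":{"type":"array"},"fingers":{"type":"array"},"newtons":{"type":"number"}},"required":["dp","twist","fingers"]}

```bash
mkdir -p pics; ls
python3 - <<'E'
from bench import ctrl,get_image,calibration
import cv2
for n in("scene","top"):
    c=calibration(n);print(n,c)
    cv2.imwrite(f"pics/{n}0.png",get_image(n)[:,:,::-1])
s=ctrl.get_state();print(s)
E
```

```text
pics
scene {'fx': 398.23534418072114, 'fy': 398.23534418072114, 'cx': 255.29264393813574, 'cy': 191.3566600123008, 'k1': -0.03999995763015576, 'eye': array([ 1.04623922, -0.46033728,  0.9846233 ]), 'attitude': array([0.58420959, 0.21354935, 0.72724199])}
top {'fx': 362.5602703856043, 'fy': 362.5602703856043, 'cx': 254.58800619939294, 'cy': 195.1749586689783, 'k1': -0.07029981289949142, 'eye': array([ 0.55228169, -0.01334096,  1.13106826]), 'attitude': array([ 0.06470879, -0.03105152, -1.59355049])}
{'time': 0.1, 'joint_positions': array([ 1.21410065,  0.32173743, -0.07010009,  1.45158081,  0.02256745,
        1.37080413, -0.05691452]), 'qd': array([ 2.36107464e-03, -2.75606850e-03,  5.50147279e-06, -1.26468393e-03,
        7.01731032e-04,  9.85038279e-04,  9.45632532e-04]), 'joint_torque': array([-3.08535455e-04, -4.92572093e+01, -4.05341852e-01, -3.13396060e+01,
       -6.39158813e-02,  3.95520532e-02,  1.10549520e-04]), 'position': array([ 0.23532094, -0.60535878,  0.22156447]), 'tool_rot': array([-3.08607645e+00, -5.78833917e-01,  5.94486423e-04]), 'ft_force': array([-0.06379104,  0.33698584, -0.19996545]), 'torque': array([ 0.08032944, -0.01255137, -0.02490261]), 'grip_force': 0.0, 'grip_width': 1.00386001103279}
```

View pics/scene0.png

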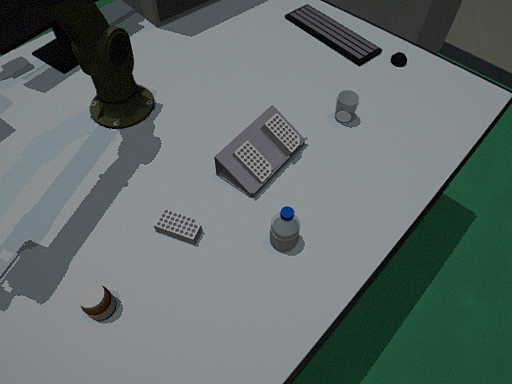

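View pics/top0.png

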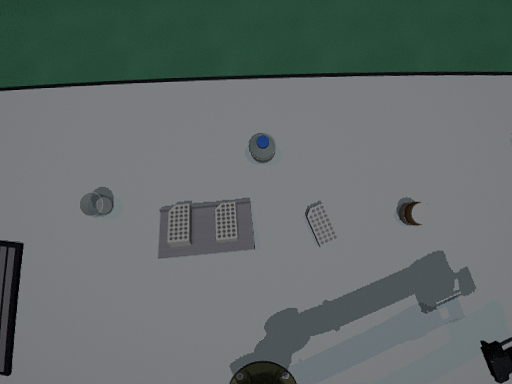

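The scene view shows the stand at about (260,150) with the two racks on it, and the base rack at (179,227). In the top view the racks are at (179,225) and (226,221), the base rack at (321,223), the bottle at (262,147), the beaker at (97,203) and the jar at (413,213). Next I'll enlarge the racks in both views.

Run:
```python
import cv2,numpy as np
t=cv2.imread("pics/top0.png");s=cv2.imread("pics/scene0.png")
r=lambda i,x0,y0,w,h,k:cv2.resize(i[y0:y0+h,x0:x0+w],None,fx=k,fy=k,interpolation=cv2.INTER_CUBIC)
a=np.hstack([r(t,155,192,105,70,4)[:, :420],r(t,297,192,60,70,6)[:280,:360] if 0 else r(t,298,196,57,56,5)])[:280] if 0 else None
A=r(t,150,190,110,72,4);B=r(t,300,194,56,60,5)[:288];
A=A[:288];B=B[:288]
top=np.hstack([A,B])[:, :720]
C=r(s,208,98,105,76,4);D=r(s,148,203,60,61,5)[:304]
bot=np.hstack([C,D])
W=800
pad=lambda x:np.pad(x,((0,0),(0,W-x.shape[1]),(0,0)))
o=np.vstack([pad(top),pad(bot)]);print(o.shape);o=np.clip(o*1.5,0,255).astype(np.uint8)
cv2.imwrite("pics/z0.png",o)
```

```text
(592, 800, 3)
```

View pics/z0.png

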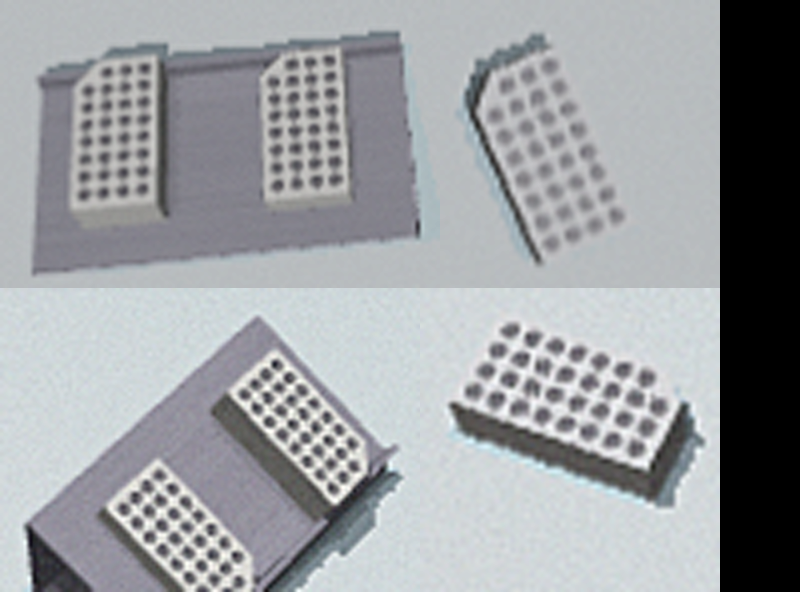

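The crops show the thick rack on the left of the slope and the thin one on the right. All three cut corners point to +x +y. Each rack's wells form an 8x4 grid with one missing at the corner, so I'll find the well centres in both views and triangulate them.

```bash
cat > h.py <<'E'
import cv2,numpy as np
from scipy.spatial.transform import Rotation as R
from bench import ctrl,get_image,calibration
def cam(n):
    c=calibration(n);K=np.array([[c['fx'],0,c['cx']],[0,c['fy'],c['cy']],[0,0,1]])
    return K,np.array([c['k1'],0,0,0.]),R.from_rotvec(c['attitude']).as_matrix()@np.diag([1,-1,-1]),c['eye']
def rays(n,uv):
    K,d,M,e=cam(n);p=cv2.undistortPoints(np.float64(uv).reshape(-1,1,2),K,d)[:,0]
    v=np.c_[p,np.ones(len(p))]@M.T
    return e,v/np.linalg.norm(v,axis=1)[:,None]
def plane(n,uv,z):
    e,v=rays(n,uv);return e+v*((z-e[2])/v[:,2])[:,None]
def proj(n,P):
    K,d,M,e=cam(n);return cv2.projectPoints((np.float64(P)-e)@M,np.zeros(3),np.zeros(3),K,d)[0][:,0]
def wells(img,box,k=8):
    """dark well blobs inside box, full-image pixels"""
    x0,y0,x1,y1=box;g=cv2.cvtColor(img,cv2.COLOR_RGB2GRAY)[y0:y1,x0:x1]
    G=cv2.GaussianBlur(cv2.resize(g,None,fx=k,fy=k,interpolation=cv2.INTER_CUBIC),(0,0),4).astype(np.float32)
    mx=cv2.dilate(-G,np.ones((25,25)))
    hi=cv2.dilate(G,np.ones((41,41)))   # bright surround
    lo=cv2.erode(cv2.dilate(G,np.ones((31,31))),np.ones((45,45)))  # surround bright on all sides
    ys,xs=np.where((-G==mx)&(lo>0.85*np.percentile(G,97))&(hi-G>12))
    return np.c_[(xs+.5)/k-.5+x0,(ys+.5)/k-.5+y0]
def pt2(uvT,uvS):
    """closest points of paired rays, and the gaps"""
    a,u=rays("top",uvT);b,v=rays("scene",uvS);out=[];gap=[]
    for p,q in zip(u,v):
        s,t=np.linalg.lstsq(np.c_[p,-q],b-a,rcond=None)[0]
        out.append((a+s*p+b+t*q)/2);gap.append(np.linalg.norm(a+s*p-b-t*q))
    return np.array(out),np.array(gap)
E
python3 - <<'E'
from h import *
I={n:cv2.imread(f"pics/{n}0.png")[:,:,::-1].copy() for n in("top","scene")}
B={"top":dict(deep=(164,198,196,250),shal=(210,196,243,246),base=(302,198,340,250)),"scene":dict(deep=(256,106,305,158),shal=(228,136,276,188),base=(150,206,206,246))}
o=[]
for n in B:
    for k,b in B[n].items():
        w=wells(I[n],b);print(n,k,len(w))
        x0,y0,x1,y1=b;c=cv2.resize(I[n][y0:y1,x0:x1,::-1],None,fx=5,fy=5,interpolation=cv2.INTER_CUBIC)
        for p in w: cv2.circle(c,tuple(int(v) for v in (p-[x0,y0]+.5)*5),3,(0,0,255),-1)
        o.append(np.pad(c,((0,290-c.shape[0]),(0,265-c.shape[1]) if c.shape[1]<265 else (0,0),(0,0)))[:, :265])
cv2.imwrite("pics/w0.png",np.vstack([np.hstack(o[:3]),np.hstack(o[3:])]))
E
```

```text
top deep 234
top shal 224
top base 567
scene deep 266
scene shal 149
scene base 270
```

View pics/w0.png

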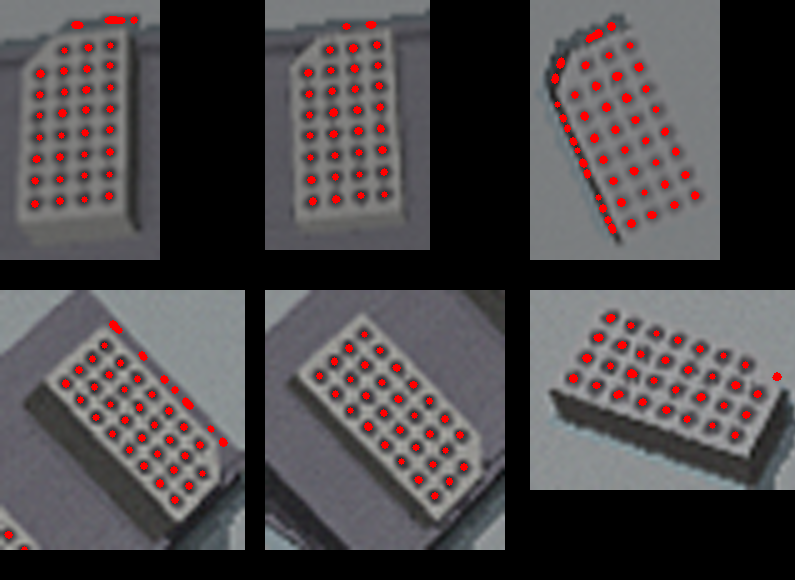

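All 31 wells are found on each rack in both views. The strays lie only outside the grids. I'll fit the lattices and triangulate.

```bash
cat >> h.py <<'E'
IJ=np.array([(i,j) for i in range(8) for j in range(4) if (i,j)!=(7,3)],float)
def lattice(img,n,box,c4,off,k=5):
    """c4: rough pixels of wells (0,3),(0,0),(7,0),(6,3) -> lattice-smoothed pixels of IJ and centre"""
    w=wells(img,box)
    s=np.float32(c4)
    H=cv2.getPerspectiveTransform(np.float32([(0,3),(0,0),(7,0),(6,3)]),s)
    pix,ij=[],[]
    for q in IJ:
        p=cv2.perspectiveTransform(q.reshape(1,1,2),np.float64(H))[0,0]
        d=np.linalg.norm(w-p,axis=1)
        if len(d) and d.min()<1.6: ij.append(q);pix.append(w[d<d.min()+.5].mean(0))
    H,m=cv2.findHomography(np.array(ij),np.array(pix),cv2.RANSAC,0.5)
    return H,int(m.sum())
def pose(HT,HS):
    g=IJ.reshape(-1,1,2)
    P,gap=pt2(cv2.perspectiveTransform(g,HT)[:,0],cv2.perspectiveTransform(g,HS)[:,0])
    A=np.c_[IJ-[3.5,1.5],np.ones(31)];X=np.linalg.lstsq(A,P,rcond=None)[0]
    return X[2],X[0],X[1],gap.mean(),np.abs(A@X-P).max()
E
python3 - <<'E'
from h import *
I={n:cv2.imread(f"pics/{n}0.png")[:,:,::-1].copy() for n in("top","scene")}
B={"top":dict(deep=(164,198,196,250),shal=(210,196,243,246),base=(302,198,340,250)),"scene":dict(deep=(256,106,305,158),shal=(228,136,276,188),base=(150,206,206,246))}
C={"top":dict(deep=[(35,204),(109,196),(110,45),(40,73)],shal=[(47,201),(119,195),(112,45),(43,72)],base=[(101,224),(166,196),(100,45),(44,95)]),
"scene":dict(deep=[(104,55),(65,93),(175,210),(199,155)],shal=[(99,44),(54,86),(170,206),(195,145)],base=[(80,28),(43,88),(205,145),(215,75)])}
for k in("deep","shal","base"):
    H={}
    for n in B:
        c=np.array(C[n][k])/5-.5+np.array(B[n][k][:2]);H[n],m=lattice(I[n],n,B[n][k],c,0);print(k,n,m)
        cp=cv2.perspectiveTransform(np.array([[[3.5,1.5]]]),H[n])[0]
        if k=="base": print("plane z=.036",n,plane(n,cp,.036).round(4))
    c,ex,ey,g,r=pose(H["top"],H["scene"])
    nz=np.cross(ex,ey);nz/=np.linalg.norm(nz)
    print(k,"topcentre",c.round(4),"pitch",np.linalg.norm(ex).round(4),np.linalg.norm(ey).round(4),"x",(ex/np.linalg.norm(ex)).round(3),"y",(ey/np.linalg.norm(ey)).round(3),"n",nz.round(3),"tilt",np.degrees(np.arccos(nz[2])).round(1),"yaw",np.degrees(np.arctan2(ex[1],ex[0])).round(2),"gap",g.round(4),r.round(4))
s=ctrl.get_state();Rm=R.from_rotvec(s['tool_rot']).as_matrix();print(Rm.round(3))
E
```

```text
deep top 31
deep scene 31
deep topcentre [0.5432 0.2312 0.0851] pitch 0.014 0.014 x [ 0.89   0.069 -0.45 ] y [-0.081  0.997 -0.003] n [0.448 0.039 0.893] tilt 26.7 yaw 4.45 gap 0.0005 0.0003
shal top 31
shal scene 31
shal topcentre [0.5466 0.095  0.071 ] pitch 0.0139 0.0139 x [ 0.889  0.069 -0.453] y [-0.081  0.997  0.003] n [0.452 0.034 0.891] tilt 26.9 yaw 4.42 gap 0.0005 0.0001
base top 31
plane z=.036 top [[ 0.5261 -0.1902  0.036 ]]
base scene 30
plane z=.036 scene [[ 0.5242 -0.1894  0.036 ]]
base topcentre [ 0.526  -0.19    0.0387] pitch 0.014 0.0139 x [0.927 0.376 0.003] y [-0.378  0.926 -0.005] n [-0.004  0.004  1.   ] tilt 0.3 yaw 22.08 gap 0.0006 0.0001
[[ 0.932  0.362 -0.001]
 [ 0.362 -0.932  0.002]
 [-0.    -0.002 -1.   ]]
```

```bash
cat >> h.py <<'E'
def rackrot(yaw,tilt):
    """tool axes as columns: x = rack x, y = -rack y, z = -rack z"""
    return (R.from_euler('z',yaw,degrees=True)*R.from_euler('y',tilt,degrees=True)).as_matrix()@np.diag([1,-1,-1.])
def plan(p,M):
    s=ctrl.get_state();C=R.from_rotvec(s['tool_rot']).as_matrix();d=np.array(p)-s['position']
    print("t",s['time'],"pos",s['position'].round(4),"grip",s['grip_width'],s['grip_force'],"F",s['ft_force'].round(1))
    print("shift(tool now)",(C.T@d).round(4),"shift(tool after turn)",(M.T@d).round(4),"turn",R.from_matrix(C.T@M).as_rotvec().round(4))
E
python3 - <<'E'
from h import *
M=rackrot(4.44,27);plan([.584,.234,.22],M);plan([.584,.234,.163],M)
print(plane("top",[(262,147)],.15), plane("top",[(104,205)],0.095))
E
```

```text
t 0.1 pos [ 0.2353 -0.6054  0.2216] grip 1.00386001103279 0.0 F [-0.1  0.3 -0.2]
shift(tool now) [ 0.6291 -0.656   0.0027] shift(tool after turn) [ 0.3683 -0.8098 -0.1859] turn [ 0.0674 -0.4675  0.2883]
t 0.1 pos [ 0.2353 -0.6054  0.2216] grip 1.00386001103279 0.0 F [-0.1  0.3 -0.2]
shift(tool now) [ 0.6291 -0.6559  0.0597] shift(tool after turn) [ 0.3942 -0.8098 -0.1351] turn [ 0.0674 -0.4675  0.2883]
[[ 0.74374371 -0.01632897  0.15      ]] [[0.59740283 0.44874692 0.095     ]]
```

Emit:
apply_moves(dp=[[0.036,-0.028,0],[0.036,-0.028,0],[0.036,-0.028,0],[0.036,-0.028,0],[0.036,-0.028,0],[0.036,-0.028,0],[0.036,-0.028,0],[0.036,-0.028,0],[0.036,-0.028,0],[0.036,-0.028,0]], twist=[[0,0,0],[0,0,0],[0,0,0],[0,0,0],[0,0,0],[0,0,0],[0,0,0],[0,0,0],[0,0,0],[0,0,0]], fingers=[0,0,0,0,0,0,0,0,0,0], newtons=30)

```text
time: 1.1
position: [0.47, -0.2127, 0.2224]
tool_rot: [3.088, 0.579, -0.0]
ft_force: [0.4, 0.8, -0.1]
grip_width: 0.997
grip_force: 0.0
```

Emit:
apply_moves(dp=[[0.027,-0.037,0],[0.027,-0.037,0],[0.027,-0.037,0],[0.027,-0.037,0],[0.027,-0.037,0],[0.027,-0.037,0],[0.027,-0.037,0],[0.027,-0.037,0],[0.027,-0.037,0],[0.027,-0.037,0]], twist=[[0,0,0],[0,0,0],[0,0,0],[0,0,0],[0,0,0],[0,0,0],[0,0,0],[0,0,0],[0,0,0],[0,0,0]], fingers=[0,0,0,0,0,0,0,0,0,0])

```text
time: 2.1
position: [0.5873, 0.2296, 0.222]
tool_rot: [3.087, 0.578, -0.001]
ft_force: [0.9, -0.5, -0.1]
grip_width: 1.002
grip_force: 0.0
```

Emit:
apply_moves(dp=[[0,0,0],[0,0,0],[0,0,0],[0,0,0],[0,0,0],[0,0,0]], twist=[[0.0112,-0.078,0.048],[0.0112,-0.078,0.048],[0.0112,-0.078,0.048],[0.0112,-0.078,0.048],[0.0112,-0.078,0.048],[0.0112,-0.078,0.048]], fingers=[0,0,0,0,0,0])

```text
time: 2.7
position: [0.5871, 0.2284, 0.222]
tool_rot: [3.031, 0.115, -0.733]
ft_force: [-0.0, -0.2, -0.4]
grip_width: 1.002
grip_force: 0.0
```

Run:
```python
from h import *
M=rackrot(4.44,27);n=-M[:,2];c=np.array([.5432,.2312,.0825]);plan(c+.03*n,M);plan(c-.028*n,M);print(ctrl.get_state()['joint_positions'].round(2))
```

```text
t 2.7 pos [0.5871 0.2284 0.222 ] grip 1.001744628223566 0.0 F [-0.  -0.2 -0.4]
shift(tool now) [ 0.0249 -0.0065  0.114 ] shift(tool after turn) [ 0.0245 -0.0062  0.1141] turn [ 0.0019  0.0036 -0.0024]
t 2.7 pos [0.5871 0.2284 0.222 ] grip 1.001744628223566 0.0 F [-0.  -0.2 -0.4]
shift(tool now) [ 0.0251 -0.0066  0.172 ] shift(tool after turn) [ 0.0245 -0.0062  0.1721] turn [ 0.0019  0.0036 -0.0024]
[-0.01  0.73 -0.63  1.04  0.19  1.91 -2.06]
```

Emit:
apply_moves(dp=[[0.0125,-0.0033,0.04],[0.0125,-0.0032,0.04],[0,0,0.034],[0,0,0.02],[0,0,0.02],[0,0,0.01],[0,0,0.008],[0,0,0]], twist=[[0.002,0.0036,-0.0024],[0,0,0],[0,0,0],[0,0,0],[0,0,0],[0,0,0],[0,0,0],[0,0,0]], fingers=[0,0,0,0,0,0,0,0])

```text
time: 3.5
position: [0.531, 0.2302, 0.0571]
tool_rot: [3.036, 0.12, -0.725]
ft_force: [0.9, 0.0, 0.0]
grip_width: 1.004
grip_force: 0.0
```

Run:
```python
from h import *
M=rackrot(4.44,27);n=-M[:,2];c=np.array([.5432,.2312,.0825]);plan(c-.028*n,M);print(ctrl.get_state()['joint_positions'].round(2))
```

```text
t 3.5 pos [0.531  0.2302 0.0571] grip 1.0044986857069371 0.0 F [0.9 0.  0. ]
shift(tool now) [-0.0006 -0.0001 -0.0002] shift(tool after turn) [-0.0006 -0.0001 -0.0002] turn [ 0.0003 -0.0026  0.0017]
[ 0.04  0.74 -0.63  1.38  0.2   1.57 -2.08]
```

Emit:
apply_moves(dp=[[0,0,0],[0,0,0],[0,0,0],[0,0,0],[0,0,0],[0,0,0]], twist=[[0,0,0],[0,0,0],[0,0,0],[0,0,0],[0,0,0],[0,0,0]], fingers=[1,1,1,1,1,1], newtons=35)

```text
time: 4.1
position: [0.5319, 0.2308, 0.0581]
tool_rot: [3.038, 0.12, -0.722]
ft_force: [2.4, 1.4, 1.6]
grip_width: 0.707
grip_force: 35.0
```

Emit:
apply_moves(dp=[[0,0,-0.01],[0,0,-0.02],[0,0,-0.035],[0,0,-0.035],[0,0,-0.035],[0,0,-0.035],[0,0,0]], twist=[[0,0,0],[0,0,0],[0,0,0],[0,0,0],[0,0,0],[0,0,0],[0,0,0]], fingers=[1,1,1,1,1,1,1])

```text
time: 4.8
position: [0.6108, 0.2369, 0.2138]
tool_rot: [3.043, 0.118, -0.713]
ft_force: [1.2, 0.6, -1.0]
grip_width: 0.711
grip_force: 35.0
```

Run:
```python
from h import *
M=rackrot(22.08,0);plan([.526,-.19,.20],M)
```

```text
t 4.8 pos [0.6108 0.2369 0.2138] grip 0.7110289463918706 34.99068075791001 F [ 1.2  0.6 -1. ]
shift(tool now) [-0.0996  0.4192  0.0632] shift(tool after turn) [-0.239   0.3637  0.0138] turn [-0.0743  0.456  -0.3021]
```

Emit:
apply_moves(dp=[[0,0,0],[0,0,0],[0,0,0],[0,0,0],[0,0,0],[0,0,0]], twist=[[-0.0124,0.076,-0.0503],[-0.0124,0.076,-0.0503],[-0.0124,0.076,-0.0503],[-0.0124,0.076,-0.0503],[-0.0124,0.076,-0.0503],[-0.0124,0.076,-0.0503]], fingers=[1,1,1,1,1,1])

```text
time: 5.4
position: [0.6068, 0.2361, 0.2084]
tool_rot: [3.08, 0.608, -0.011]
ft_force: [-0.4, -1.0, -1.2]
grip_width: 0.713
grip_force: 35.0
```

Emit:
apply_moves(dp=[[-0.024,0.036,0],[-0.024,0.036,0],[-0.024,0.036,0],[-0.024,0.036,0],[-0.024,0.036,0],[-0.024,0.036,0],[-0.024,0.036,0],[-0.024,0.036,0],[-0.024,0.036,0],[-0.024,0.036,0]], twist=[[0,0,0],[0,0,0],[0,0,0],[0,0,0],[0,0,0],[0,0,0],[0,0,0],[0,0,0],[0,0,0],[0,0,0]], fingers=[1,1,1,1,1,1,1,1,1,1])

```text
time: 6.4
position: [0.5197, -0.1889, 0.2105]
tool_rot: [3.082, 0.604, -0.015]
ft_force: [0.6, -0.4, -2.2]
grip_width: 0.713
grip_force: 35.0
```

Run:
```python
from h import *
M=rackrot(22.08,0);plan([.526,-.19,.10],M);print(ctrl.get_state()['joint_positions'].round(2))
```

```text
t 6.4 pos [ 0.5197 -0.1889  0.2105] grip 0.7127067686158913 34.99231091234833 F [ 0.6 -0.4 -2.2]
shift(tool now) [0.0065 0.0035 0.1104] shift(tool after turn) [0.0055 0.0034 0.1105] turn [-0.0009  0.0097  0.0018]
[ 0.78  0.16 -0.54  1.69  0.09  1.32 -0.96]
```

Emit:
apply_moves(dp=[[0.006,0.0035,0.03],[0,0,0.04],[0,0,0.04],[0,0,0],[0,0,0]], twist=[[0,0.01,0.002],[0,0,0],[0,0,0],[0,0,0],[0,0,0]], fingers=[1,1,1,1,1])

```text
time: 6.9
position: [0.5275, -0.1882, 0.1011]
tool_rot: [-3.082, -0.602, -0.0]
ft_force: [1.5, -0.4, -1.6]
grip_width: 0.709
grip_force: 35.0
```

Run:
```python
from h import *
M=rackrot(22.08,0);plan([.526,-.19,.044],M)
I={}
for n in("top","scene"):
    I[n]=get_image(n);cv2.imwrite(f"pics/{n}1.png",I[n][:,:,::-1])
r=lambda i,x0,y0,w,h,k:np.clip(1.5*cv2.resize(i[y0:y0+h,x0:x0+w,::-1],None,fx=k,fy=k,interpolation=cv2.INTER_CUBIC).astype(float),0,255)
cv2.imwrite("pics/z1.png",np.hstack([r(I["top"],285,180,66,90,6),r(I["scene"],145,175,66,90,6)]))
```

```text
t 6.9 pos [ 0.5275 -0.1882  0.1011] grip 0.7092888498165966 34.99081502202898 F [ 1.5 -0.4 -1.6]
shift(tool now) [-0.0021  0.0012  0.0571] shift(tool after turn) [-0.0021  0.0011  0.0571] turn [-0.0016 -0.0005  0.0002][ WARN:0@1.409] global loadsave.cpp:1063 imwrite_ Unsupported depth image for selected encoder is fallbacked to CV_8U.
```

View pics/z1.png

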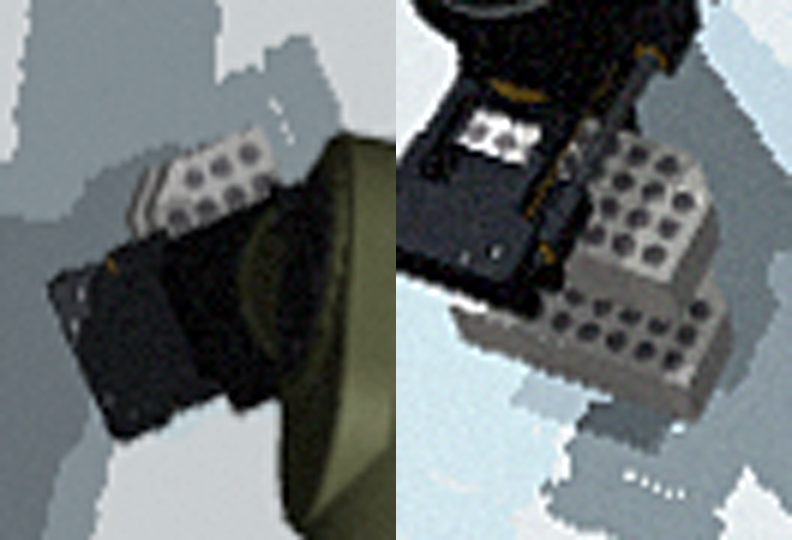

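The held thick rack is level over the base. Its front wells show in both views: the scene well (7,0) is at about (188,217), and the top well (7,0) at about (326,205). I'll measure its offset in the hand from these.

```bash
cat > held.py <<'E'
from h import *
def held(tag,top,scene,yaw=22.08):
    """top/scene: {(i,j):rough pixel}; wells of a level held rack -> top centre"""
    res={}
    for n,D in(("top",top),("scene",scene)):
        I=cv2.imread(f"pics/{n}{tag}.png")[:,:,::-1].copy();q=np.array(list(D.values()))
        lo=(q.min(0)-7).astype(int);hi=(q.max(0)+8).astype(int);w=wells(I,(*lo,*hi))
        for k,p in D.items():
            d=np.linalg.norm(w-p,axis=1)
            if len(d) and d.min()<1.8: res.setdefault(k,{})[n]=w[d<d.min()+.5].mean(0)
    ks=[k for k in res if len(res[k])==2]
    P,g=pt2([res[k]["top"] for k in ks],[res[k]["scene"] for k in ks])
    M=R.from_euler('z',yaw,degrees=True).as_matrix()
    C=P-np.array([[(i-3.5)*.014,(j-1.5)*.014,0] for i,j in ks])@M.T
    print(ks,"gap",g.round(4));print("centre",C.mean(0).round(4),"sd",C.std(0).round(4))
    L=(P-P.mean(0))@M;A=np.c_[np.array(ks),np.ones(len(ks))];X=np.linalg.lstsq(A,L,rcond=None)[0];print("ex,ey in rack frame",X[:2].round(4).tolist())
    return C.mean(0),M
E
python3 - <<'E'
from held import *
f=lambda d,ox,oy:{k:((x)/6-.5+ox,y/6-.5+oy) for k,(x,y) in d.items()}
T=f({(7,2):(196,178),(7,1):(221,166),(7,0):(249,153),(6,3):(178,217),(6,2):(206,204),(6,1):(233,191),(6,0):(262,180)},285,180)
S=f({k:(x-396,y) for k,(x,y) in {(7,0):(655,255),(7,1):(670,228),(7,2):(683,200),(6,0):(623,243),(6,1):(640,215),(6,2):(655,187),(6,3):(668,162)}.items()},145,175)
c,M=held("1",T,S);print("offset to base centre, rack frame",((np.array([.526,-.19,0])-c)@M).round(4))
E
```

```text
[(7, 2), (7, 1), (7, 0)] gap [0.0002 0.0008 0.001 ]
centre [ 0.5271 -0.1878  0.1297] sd [0.0002 0.     0.0008]
ex,ey in rack frame [[-0.0, -0.002, -0.0], [0.0001, 0.0139, 0.0003]]
offset to base centre, rack frame [-0.0018 -0.0016 -0.1297]
```

Emit:
apply_moves(dp=[[-0.002,0.0015,0.02],[0,0,0.02],[0,0,0.008],[0,0,0],[0,0,0]], twist=[[0,0,0],[0,0,0],[0,0,0],[0,0,0],[0,0,0]], fingers=[1,1,1,1,1])

```text
time: 7.5
position: [0.5284, -0.191, 0.055]
tool_rot: [3.082, 0.601, 0.007]
ft_force: [-0.6, 0.0, -1.2]
grip_width: 0.707
grip_force: 35.0
```

Run:
```python
from h import *
plan([.526,-.19,.044],rackrot(22.08,0))
```

```text
t 7.5 pos [ 0.5284 -0.191   0.055 ] grip 0.706917213136629 34.99081493820995 F [-0.6  0.  -1.2]
shift(tool now) [-0.0019 -0.0019  0.011 ] shift(tool after turn) [-0.0018 -0.0018  0.011 ] turn [ 0.002  -0.0039 -0.0001]
```

Emit:
apply_moves(dp=[[-0.001,-0.001,0.004],[0,0,0.002],[0,0,0.0]], twist=[[0,0,0],[0,0,0],[0,0,0]], fingers=[1,1,1])

```text
time: 7.8
position: [0.5258, -0.1902, 0.0475]
tool_rot: [-3.084, -0.601, -0.003]
ft_force: [-0.7, 0.8, -2.8]
grip_width: 0.71
grip_force: 35.0
```

Emit:
apply_moves(dp=[[0,0,0.0015],[0,0,0]], twist=[[0,0,0],[0,0,0]], fingers=[1,1])

```text
time: 8.0
position: [0.5258, -0.1902, 0.0458]
tool_rot: [-3.083, -0.601, -0.003]
ft_force: [-0.5, 0.1, -2.4]
grip_width: 0.708
grip_force: 35.0
```

Emit:
apply_moves(dp=[[0,0,0.0015],[0,0,0]], twist=[[0,0,0],[0,0,0]], fingers=[1,1])

```text
time: 8.2
position: [0.526, -0.1903, 0.0456]
tool_rot: [3.083, 0.601, 0.003]
ft_force: [-2.9, 0.6, 6.8]
grip_width: 0.707
grip_force: 35.0
```

Emit:
apply_moves(dp=[[0,0,0],[0,0,0],[0,0,0],[0,0,0],[0,0,0],[0,0,-0.01],[0,0,-0.03],[0,0,-0.045],[0,0,-0.045],[0,0,-0.045]], twist=[[0,0,0],[0,0,0],[0,0,0],[0,0,0],[0,0,0],[0,0,0],[0,0,0],[0,0,0],[0,0,0],[0,0,0]], fingers=[0.2,0.1,0,0,0,0,0,0,0,0])

```text
time: 9.2
position: [0.5254, -0.1901, 0.222]
tool_rot: [3.083, 0.602, 0.004]
ft_force: [1.0, -0.8, -0.5]
grip_width: 0.999
grip_force: 0.0
```

Run:
```python
from h import *
M=rackrot(4.44,27);n=-M[:,2];c=np.array([.5466,.095,.0685]);plan(c+.10*n,M)
```

```text
t 9.2 pos [ 0.5254 -0.1901  0.222 ] grip 0.9989226316586104 0.0 F [ 1.  -0.8 -0.5]
shift(tool now) [ 0.17   -0.2425  0.0646] shift(tool after turn) [ 0.1082 -0.2826  0.0171] turn [ 0.0731 -0.4703  0.3022]
```

Emit:
apply_moves(dp=[[0.0243,-0.0346,0],[0.0243,-0.0346,0],[0.0243,-0.0346,0],[0.0243,-0.0346,0],[0.0243,-0.0346,0],[0.0243,-0.0346,0],[0.0243,-0.0346,0]], twist=[[0,0,0],[0,0,0],[0,0,0],[0,0,0],[0,0,0],[0,0,0],[0,0,0]], fingers=[0,0,0,0,0,0,0])

```text
time: 9.9
position: [0.5924, 0.0996, 0.2207]
tool_rot: [3.083, 0.601, 0.005]
ft_force: [1.1, -0.5, 0.6]
grip_width: 1.0
grip_force: 0.0
```

Emit:
apply_moves(dp=[[0,0,0],[0,0,0],[0,0,0],[0,0,0],[0,0,0],[0,0,0]], twist=[[0.0122,-0.0784,0.0504],[0.0122,-0.0784,0.0504],[0.0122,-0.0784,0.0504],[0.0122,-0.0784,0.0504],[0.0122,-0.0784,0.0504],[0.0122,-0.0784,0.0504]], fingers=[0,0,0,0,0,0])

```text
time: 10.5
position: [0.5924, 0.0983, 0.2206]
tool_rot: [3.035, 0.114, -0.733]
ft_force: [-0.1, -0.7, 0.5]
grip_width: 1.002
grip_force: 0.0
```

Run:
```python
from h import *
M=rackrot(4.44,27);n=-M[:,2];c=np.array([.5466,.095,.0685]);plan(c-.017*n,M);print(ctrl.get_state()['joint_positions'].round(2))
I={}
for n in("top","scene"):
    I[n]=get_image(n);cv2.imwrite(f"pics/{n}2.png",I[n][:,:,::-1])
r=lambda i,x0,y0,w,h,k:np.clip(1.5*cv2.resize(i[y0:y0+h,x0:x0+w,::-1],None,fx=k,fy=k,interpolation=cv2.INTER_CUBIC).astype(float),0,255)
cv2.imwrite("pics/z2.png",np.hstack([r(I["top"],290,185,66,80,6),r(I["scene"],145,185,66,80,6)]).astype(np.uint8))
```

```text
t 10.5 pos [0.5924 0.0983 0.2206] grip 1.0023366410555226 0.0 F [-0.1 -0.7  0.5]
shift(tool now) [ 2.860e-02 -1.000e-04  1.733e-01] shift(tool after turn) [ 0.0281 -0.0002  0.1734] turn [-0.0012  0.0029 -0.0018]
[ 0.17  0.67 -0.61  1.13  0.22  1.9  -1.88]
```

View pics/z2.png

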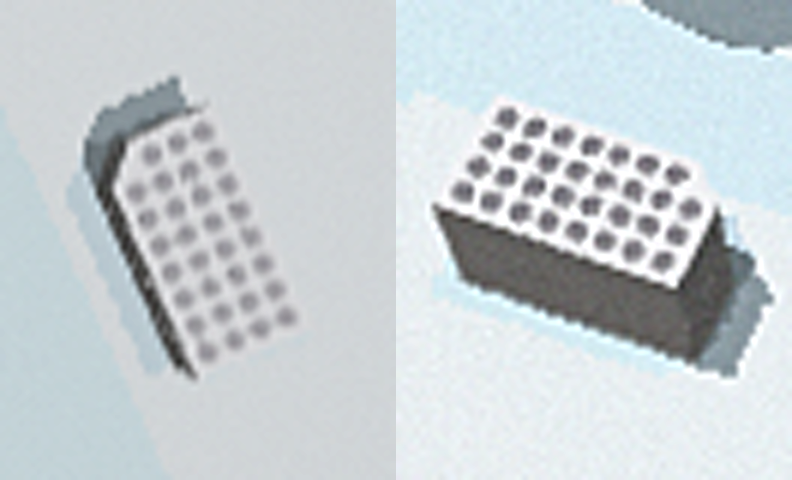

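The thick rack sits flush on the base with the cut corners together. I'll measure it precisely for the second placing and descend on the thin rack.

Run:
```python
from h import *
C={"top":([(207,353),(287,317),(203,131),(136,191)],(290,185),(298,195,344,250)),"scene":([(111,118),(65,191),(267,260),(282,173)],(145,185),(147,197,203,236))}
H={}
for n,(c,o,b) in C.items():
    I=cv2.imread(f"pics/{n}2.png")[:,:,::-1].copy()
    H[n],m=lattice(I,n,b,np.array(c)/6-.5+np.array(o),0);print(n,m)
    print(plane(n,cv2.perspectiveTransform(np.array([[[3.5,1.5]]]),H[n])[0],.072).round(4))
c,ex,ey,g,r=pose(H["top"],H["scene"]);print(c.round(4),np.degrees(np.arctan2(ex[1],ex[0])).round(2),ex.round(4),ey.round(4),g)
```

```text
top 30
[[ 0.526  -0.1905  0.072 ]]
scene 30
[[ 0.5239 -0.1898  0.072 ]]
[ 0.5258 -0.1904  0.0748] 22.3 [0.0129 0.0053 0.0001] [-0.0053  0.0129  0.0001] 0.0006746855315711586
```

Emit:
apply_moves(dp=[[0.014,0,0.04],[0.014,0,0.04],[0,0,0.04],[0,0,0.025],[0,0,0.014],[0,0,0.01],[0,0,0.0],[0,0,0]], twist=[[-0.001,0.003,-0.002],[0,0,0],[0,0,0],[0,0,0],[0,0,0],[0,0,0],[0,0,0],[0,0,0]], fingers=[0,0,0,0,0,0,0,0])

```text
time: 11.4
position: [0.542, 0.0943, 0.0576]
tool_rot: [3.037, 0.121, -0.721]
ft_force: [-0.4, 0.3, 0.9]
grip_width: 1.003
grip_force: 0.0
```

Run:
```python
from h import *
M=rackrot(4.44,27);n=-M[:,2];c=np.array([.5466,.095,.0685]);plan(c-.017*n,M)
```

```text
t 11.4 pos [0.542  0.0943 0.0576] grip 1.0031781771963895 0.0 F [-0.4  0.3  0.9]
shift(tool now) [-0.0008 -0.0004  0.0052] shift(tool after turn) [-0.0008 -0.0003  0.0052] turn [ 0.0001 -0.005   0.0018]
```

Emit:
apply_moves(dp=[[-0.0005,0,0.004],[0,0,0.002],[0,0,0]], twist=[[0,-0.004,0.001],[0,0,0],[0,0,0]], fingers=[0,0,0])

```text
time: 11.7
position: [0.5377, 0.0939, 0.0511]
tool_rot: [3.034, 0.119, -0.731]
ft_force: [-1.1, 0.0, -0.2]
grip_width: 0.997
grip_force: 0.0
```

Emit:
apply_moves(dp=[[0,0,0],[0,0,0],[0,0,0],[0,0,0],[0,0,0],[0,0,0]], twist=[[0,0,0],[0,0,0],[0,0,0],[0,0,0],[0,0,0],[0,0,0]], fingers=[1,1,1,1,1,1], newtons=25)

```text
time: 12.3
position: [0.5377, 0.094, 0.0512]
tool_rot: [3.034, 0.119, -0.731]
ft_force: [0.5, 0.8, -0.3]
grip_width: 0.713
grip_force: 25.0
```

Emit:
apply_moves(dp=[[0,0,-0.01],[0,0,-0.02],[0,0,-0.035],[0,0,-0.035],[0,0,-0.035],[0,0,-0.035],[0,0,0]], twist=[[0,0,0],[0,0,0],[0,0,0],[0,0,0],[0,0,0],[0,0,0],[0,0,0]], fingers=[1,1,1,1,1,1,1])

```text
time: 13.0
position: [0.618, 0.1006, 0.2072]
tool_rot: [3.039, 0.118, -0.719]
ft_force: [0.5, -0.4, -1.3]
grip_width: 0.712
grip_force: 25.0
```

Run:
```python
from h import *
plan([.526,-.1904,.20],rackrot(22.2,0))
```

```text
t 13.0 pos [0.618  0.1006 0.2072] grip 0.7116243302589316 24.989093542099 F [ 0.5 -0.4 -1.3]
shift(tool now) [-0.099   0.2831  0.0571] shift(tool after turn) [-0.1952  0.2347  0.0072] turn [-0.0737  0.4605 -0.3045]
```

Emit:
apply_moves(dp=[[0,0,0],[0,0,0],[0,0,0],[0,0,0],[0,0,0],[0,0,0]], twist=[[-0.0123,0.0767,-0.0507],[-0.0123,0.0767,-0.0507],[-0.0123,0.0767,-0.0507],[-0.0123,0.0767,-0.0507],[-0.0123,0.0767,-0.0507],[-0.0123,0.0767,-0.0507]], fingers=[1,1,1,1,1,1])

```text
time: 13.6
position: [0.6142, 0.1, 0.2022]
tool_rot: [3.081, 0.61, -0.011]
ft_force: [-0.1, -0.8, -0.2]
grip_width: 0.709
grip_force: 25.0
```

Emit:
apply_moves(dp=[[-0.028,0.0335,0],[-0.028,0.0335,0],[-0.028,0.0335,0],[-0.028,0.0335,0],[-0.028,0.0335,0],[-0.028,0.0335,0],[-0.027,0.0335,0],[0,0,0]], twist=[[0,0,0],[0,0,0],[0,0,0],[0,0,0],[0,0,0],[0,0,0],[0,0,0],[0,0,0]], fingers=[1,1,1,1,1,1,1,1])

```text
time: 14.4
position: [0.5195, -0.1996, 0.2032]
tool_rot: [3.082, 0.587, -0.02]
ft_force: [0.2, 0.3, -1.0]
grip_width: 0.713
grip_force: 25.0
```

Run:
```python
from h import *
plan([.526,-.1904,.125],rackrot(22.2,0))
```

```text
t 14.4 pos [ 0.5195 -0.1996  0.2032] grip 0.7126284810253087 24.987983107566833 F [ 0.2  0.3 -1. ]
shift(tool now) [ 0.0105 -0.0062  0.078 ] shift(tool after turn) [ 0.0095 -0.006   0.0782] turn [ 0.0013  0.0135 -0.0108]
```

Emit:
apply_moves(dp=[[0.01,-0.006,0.02],[0,0,0.03],[0,0,0.028],[0,0,0],[0,0,0]], twist=[[0.001,0.0135,-0.011],[0,0,0],[0,0,0],[0,0,0],[0,0,0]], fingers=[1,1,1,1,1])

```text
time: 14.9
position: [0.5298, -0.1812, 0.126]
tool_rot: [-3.075, -0.623, -0.005]
ft_force: [0.4, -0.9, -0.2]
grip_width: 0.71
grip_force: 25.0
```

Run:
```python
from h import *
plan([.526,-.1904,.077],rackrot(22.2,0))
I={}
for n in("top","scene"):
    I[n]=get_image(n);cv2.imwrite(f"pics/{n}3.png",I[n][:,:,::-1])
r=lambda i,x0,y0,w,h,k:np.clip(1.5*cv2.resize(i[y0:y0+h,x0:x0+w,::-1],None,fx=k,fy=k,interpolation=cv2.INTER_CUBIC).astype(float),0,255)
cv2.imwrite("pics/z3.png",np.hstack([r(I["top"],285,180,66,90,6),r(I["scene"],145,165,66,90,6)]).astype(np.uint8))
```

```text
t 14.9 pos [ 0.5298 -0.1812  0.126 ] grip 0.7102515092445284 24.98903900384903 F [ 0.4 -0.9 -0.2]
shift(tool now) [-0.0073  0.0071  0.0489] shift(tool after turn) [-0.007   0.0071  0.049 ] turn [-0.0031 -0.0038  0.0122]
```

View pics/z3.png

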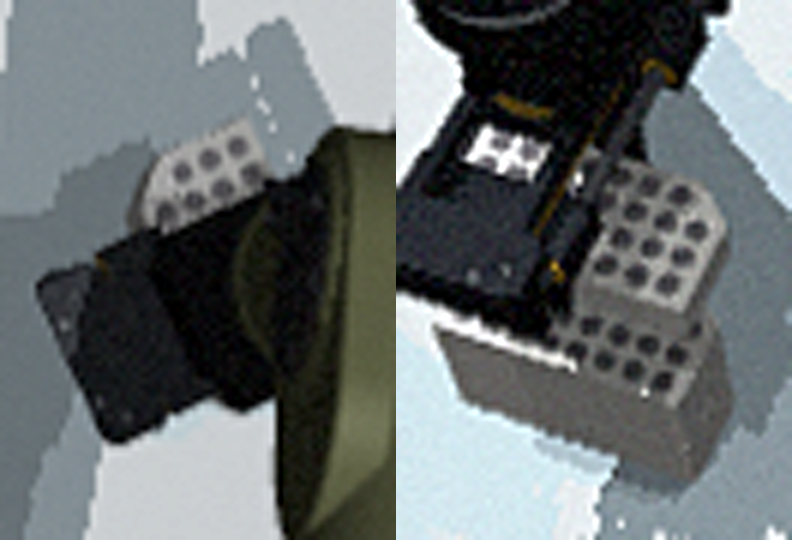

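The thin rack is held level above the pile with the cut corner forward-left. The scene well (7,0) is at about (190,212) and the top one at about (325,204). I'll measure its offset.

Run:
```python
from held import *
f=lambda d,ox,oy:{k:((x)/6-.5+ox,y/6-.5+oy) for k,(x,y) in d.items()}
T=f({(7,2):(184,172),(7,1):(210,160),(7,0):(238,146),(6,3):(166,213),(6,2):(195,200),(6,1):(222,188)},285,180)
S=f({k:(x-396,y) for k,(x,y) in {(7,0):(667,285),(7,1):(683,257),(7,2):(697,230),(6,0):(636,274),(6,1):(652,246),(6,2):(666,217),(6,3):(681,193)}.items()},145,165)
c,M=held("3",T,S,22.8);print("offset, rack frame",((np.array([.5258,-.1904,0])-c)@M).round(4))
plan([.5258,-.1904,.077],rackrot(22.2,0))
```

```text
[(7, 2), (7, 1), (7, 0)] gap [0.0002 0.0016 0.0015]
centre [ 0.5304 -0.1808  0.1482] sd [0.0001 0.0003 0.0004]
ex,ey in rack frame [[0.0, -0.002, -0.0001], [-0.0002, 0.014, 0.0005]]
offset, rack frame [-0.008  -0.0071 -0.1482]
t 15.0 pos [ 0.5312 -0.1817  0.1276] grip 0.7096261043239266 24.989062249660492 F [ 0.3 -0.6 -1.9]
shift(tool now) [-0.0087  0.0059  0.0506] shift(tool after turn) [-0.0083  0.006   0.0506] turn [-0.0003 -0.0063  0.0121]
```

Emit:
apply_moves(dp=[[-0.008,0.0068,0.01],[0,0,0.02],[0,0,0.01],[0,0,0],[0,0,0],[0,0,0]], twist=[[-0.001,-0.005,0.011],[0,0,0],[0,0,0],[0,0,0],[0,0,0],[0,0,0]], fingers=[1,1,1,1,1,1])

```text
time: 15.6
position: [0.5262, -0.191, 0.0868]
tool_rot: [-3.082, -0.607, -0.001]
ft_force: [0.5, -0.2, 0.0]
grip_width: 0.711
grip_force: 25.0
```

Run:
```python
from h import *
plan([.5258,-.1904,.075],rackrot(22.2,0))
```

```text
t 15.6 pos [ 0.5262 -0.191   0.0868] grip 0.7112330307082138 24.989037215709686 F [ 0.5 -0.2  0. ]
shift(tool now) [-0.0002 -0.0007  0.0118] shift(tool after turn) [-0.0002 -0.0007  0.0118] turn [ 0.0001 -0.0007  0.0012]
```

Emit:
apply_moves(dp=[[0,0,0.005],[0,0,0.003],[0,0,0]], twist=[[0,0,0],[0,0,0],[0,0,0]], fingers=[1,1,1])

```text
time: 15.9
position: [0.5251, -0.1907, 0.0774]
tool_rot: [-3.081, -0.606, 0.002]
ft_force: [-1.2, 0.2, -0.1]
grip_width: 0.712
grip_force: 25.0
```

Emit:
apply_moves(dp=[[0,0,0.0015],[0,0,0]], twist=[[0,0,0],[0,0,0]], fingers=[1,1])

```text
time: 16.1
position: [0.5254, -0.1908, 0.0762]
tool_rot: [-3.081, -0.606, 0.001]
ft_force: [-0.2, 0.1, -1.5]
grip_width: 0.708
grip_force: 25.0
```

Emit:
apply_moves(dp=[[0,0,0.0015],[0,0,0]], twist=[[0,0,0],[0,0,0]], fingers=[1,1])

```text
time: 16.3
position: [0.5254, -0.1909, 0.0748]
tool_rot: [-3.082, -0.606, 0.001]
ft_force: [-0.5, 0.4, -0.2]
grip_width: 0.714
grip_force: 25.0
```

Emit:
apply_moves(dp=[[0,0,0.0015],[0,0,0]], twist=[[0,0,0],[0,0,0]], fingers=[1,1])

```text
time: 16.5
position: [0.5255, -0.1908, 0.0733]
tool_rot: [-3.082, -0.606, 0.001]
ft_force: [-0.1, 0.5, -0.2]
grip_width: 0.71
grip_force: 25.0
```

Emit:
apply_moves(dp=[[0,0,0.001],[0,0,0]], twist=[[0,0,0],[0,0,0]], fingers=[1,1])

```text
time: 16.7
position: [0.5256, -0.1909, 0.0732]
tool_rot: [-3.082, -0.606, 0.001]
ft_force: [-2.3, 1.3, 5.3]
grip_width: 0.712
grip_force: 25.0
```

Emit:
apply_moves(dp=[[0,0,0],[0,0,0],[0,0,0],[0,0,0],[0,0,0],[0,0,-0.01],[0,0,-0.03],[0,0,-0.045],[0,0,-0.045],[0,0,-0.03]], twist=[[0,0,0],[0,0,0],[0,0,0],[0,0,0],[0,0,0],[0,0,0],[0,0,0],[0,0,0],[0,0,0],[0,0,0]], fingers=[0.2,0.1,0,0,0,0,0,0,0,0])

```text
time: 17.7
position: [0.5268, -0.1909, 0.2368]
tool_rot: [3.081, 0.607, 0.005]
ft_force: [0.9, 0.5, 0.5]
grip_width: 0.996
grip_force: 0.0
```

Emit:
apply_moves(dp=[[0.02,-0.035,0],[0.02,-0.035,0],[0.02,-0.035,0],[0.02,-0.035,0],[0.02,-0.035,0],[0.02,-0.035,0],[0,0,0],[0,0,0]], twist=[[0,0,0],[0,0,0],[0,0,0],[0,0,0],[0,0,0],[0,0,0],[0,0,0],[0,0,0]], fingers=[0,0,0,0,0,0,0,0])

```text
time: 18.5
position: [0.5571, 0.0502, 0.2333]
tool_rot: [-3.081, -0.611, -0.0]
ft_force: [0.1, -0.8, -0.2]
grip_width: 1.002
grip_force: 0.0
```

Run:
```python
from h import *
I={}
for n in("top","scene"):
    I[n]=get_image(n);cv2.imwrite(f"pics/{n}4.png",I[n][:,:,::-1])
r=lambda i,x0,y0,w,h,k:np.clip(1.5*cv2.resize(i[y0:y0+h,x0:x0+w,::-1],None,fx=k,fy=k,interpolation=cv2.INTER_CUBIC).astype(float),0,255)
cv2.imwrite("pics/z4.png",np.hstack([r(I["top"],290,180,66,80,6),r(I["scene"],145,175,66,80,6)]).astype(np.uint8))
```

```text
(no output)
```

View pics/z4.png

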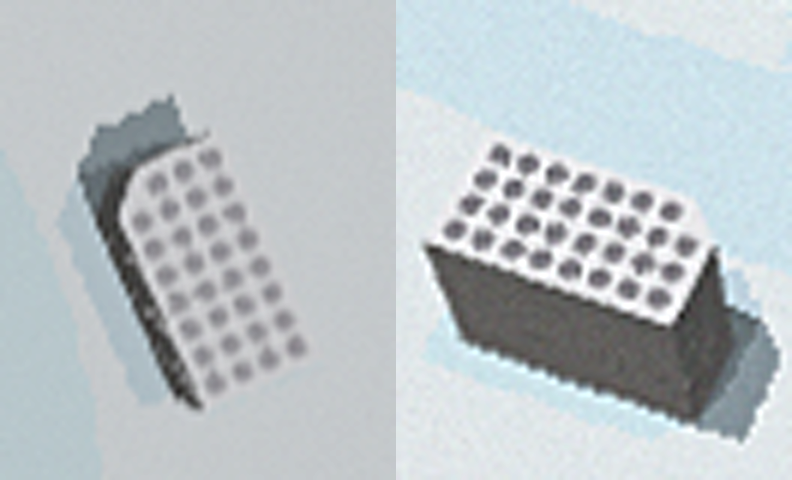

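The pile stands flush and the cut corners line up. I'll check the numbers, then hand in.

Run:
```python
from h import *
C={"top":([(214,383),(296,346),(209,158),(143,221)],(290,180),(300,195,345,250)),"scene":([(104,153),(58,230),(263,298),(278,210)],(145,175),(147,193,203,236))}
H={}
for n,(c,o,b) in C.items():
    I=cv2.imread(f"pics/{n}4.png")[:,:,::-1].copy()
    H[n],m=lattice(I,n,b,np.array(c)/6-.5+np.array(o),0);print(n,m)
c,ex,ey,g,r=pose(H["top"],H["scene"]);yaw=np.degrees(np.arctan2(ex[1],ex[0]))
d=R.from_euler('z',-22.3,degrees=True).apply(c-[.5258,-.1904,.0748]);print(c.round(4),yaw.round(2),ex.round(4),ey.round(4),"rel",d.round(4))
ok=abs(d[0])<.004 and abs(d[1])<.004 and abs(d[2]-.02)<.003 and abs(yaw-22.3)<3
print(ok)
if ok: print(ctrl.close_job())
```

```text
top 31
scene 29
[ 0.5266 -0.1905  0.0949] 22.53 [0.0129 0.0053 0.    ] [-0.0054  0.0129 -0.    ] rel [ 0.0007 -0.0004  0.0201]
True
the job is handed in; nothing more can be done
None
```

Both racks are stacked on the base rack, thick then thin, cut corners aligned: from the cameras the thick one is within about 0.5 mm and 0.3° of the base and the thin one within about 1 mm and 0.3° of the thick; both are released and the job was handed in at about 18.6 s (hand-in returned no verdict).

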